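Set the mould-vibrating table for bar moulds and start it

ROBOT

A 6-joint arm with a two-finger parallel gripper is mounted at the origin on the work surface. World frame = base frame: x ahead of the robot, y to its left, z up, the work surface at z = 0. Lengths are in m, angles in rad, forces in N, time in s.
With the tool pointing down it reaches from about 0.275 to 0.725 m from the base axis. Payload 15.9 kg.
Tool frame: the origin (TCP) lies on the centre line of the jaws, within the pads' length; the fingertips stand 22 mm ahead of it and the grasp point (between the pads) lies 3 mm ahead of it; z points along the fingers, y is the line along which they close (so a half turn about z gives the same grasp; the last joint's range is limited). The gripper opens to 85 mm and grips with 20 to 120 N. Pads are 22 mm wide; open, the fingers measure 114 mm over their backs; the gripper's body (76 mm by 85 mm) begins 54 mm behind the grasp point. The pads swing forward as they close: fully open they stand 13 mm farther back than shut.
Start: joints at [1.321, 0.213, -0.034, 1.323, 0, 1.571], TCP at [0.124, 0.484, 0.253] pointing down, gripper open.
Joint ranges: [-2.98, 2.98], [-0.74, 1.72], [-1.14, 1.35], [-2.1, 2.04], [-1.57, 1.44], [-3.14, 3.14]. Speed limits (rad/s): [1.89, 1.89, 2.39, 2.57, 3.14, 3.14].

INTERFACE

Orientations are given as [roll, pitch, yaw] about the fixed x, y, z axes, in that order (R = Rz(yaw) Ry(pitch) Rx(roll)).
In Python, from plant import ctrl gives the robot as it stands.
- The arm moves only by the shell command python3 -m inch 'ROWS'. ROWS is JSON, a list that holds one entry, the list of rows, each a list of 7 numbers: the turn, a rotation vector about the tool's x, y, z in units of 5 degrees (1.0 is 5 degrees), then the shift along the tool's x, y, z in mm, then the opening, from -1 (shut) to 1 (fully open). In form: [[[rx, ry, rz, x, y, z, grip], ...]]. A call has 1 to 8 rows; each row shifts and turns the commanded pose from where the row before left it, along the tool's axes as they then stand; what a row does not reach is not made up. A row lasts 1/12 s, in which the tool goes at most 41.7 mm and 7.16 degrees, less where a joint would pass 70% of its speed; a pose out of reach is approached as far as the arm can. A call is refused whole if a number of a shift passes 41.7 or a number of a turn 1, either way. A call with a gripper value outside its range is refused whole. The fingers move at their own pace and stop on an object; the grip force is fixed at half the most. Time passes only in rows, so rows that do not move let the fingers close. It gives the time, the measured TCP pose, the force, the opening and the grip force at its end, in the units of the state.
- ctrl.sense(): the state, without advancing time (a new reading comes with each control period).
- ctrl.grab_frame(name): name is "scene" or "top"; returns (picture, depth): 420x560x3 uint8, red, green, blue; 420x560 float32, m along the optical axis (not along the pixel's ray), 0 where there is no reading.
- ctrl.camera_params(name): a dict with "fx", "fy", "cx", "cy" (pixels), "R" (3x3) and "t" (3): a world point X has camera coordinates R X + t. Camera axes: x right, y down, z forward; pixel columns grow to the right and rows downward; lengths in m; the calibration is good to about 2 mm. A picture is of the moment at which its call begins. camera_params takes no time and is no camera call.
- ctrl.sign_off(): hands the job in; it is judged then, once.
The state is a dict: "time": time; "joints": joint angles; "joint_vel": joint speeds; "tau": joint torques, N m; "tool_pos": TCP position; "tcp_rot": TCP orientation; "ft_force": force on the tool from outside, world axes, zero at the start; "ft_torque": the same for the moment, N m; "gripper_width": finger opening in m; "gripper_force": force on a finger pad.
Only numpy, scipy, OpenCV 4.12 (cv2) and the standard library are available. Lean on these libraries where they do the work, as an engineer would, in place of code of your own. Each camera call takes 0.05 s, during which the arm holds its last target. There are 200 camera calls.

TASK

A bar mould is waiting on the vibrating table. With a fingertip, push the upright tab of the round selector around, without pinching it, until it points squarely at the raised bar mark, and only then press the start button fully down and let it spring back. Pick nothing up, and leave the mould, cup, jar, bowl, scraper and ring cutter where they are.

Things in the scene. Friction and masses are not known exactly. Their poses are not given: they have to be found in the camera images.
- selector (a joint): Angle of the rotary selector (rad), 0 when its tab points along the machine's own -x (its front, towards the robot), growing anticlockwise seen from above; stops at -2.6 and 2.6. It starts between -0.35 and 0.35, pointing between marks. There are no clicks: it turns stiffly (about 2 to 3 N at the tab) and stays where it is left. The selector is a black disc of radius 42 mm, 13 mm high above the deck (18 mm at its hub), with one upright black tab.
- dial_axis (a point): Point on the selector's vertical axis at the level of the machine's flat deck, 70 mm above the work surface. Its orientation is the machine's: x to the machine's back, z up.
- tab (a point): Middle of the top edge of the selector's tab, 60 mm out from the axis and 46 mm above the deck. The tab is an upright radial black fin from 28 to 78 mm from the axis, from 6 to 46 mm above the deck, 12 mm thick over its two faces; the deck beyond the disc (42 mm) is open and flat but for the marks, so it can be pushed sideways from either side. Pressing on both faces at a time counts as pinching.
- pointer (a point): Imaginary point straight ahead of the tab, 100 mm from the selector's axis, 4 mm above the deck: the spot that the tab points at (on the circle of the marks).
- mark_bar: THE GOAL MARK: raised black straight bar, 44 by 12 mm, 3 mm high, fixed on the deck 100 mm from the selector's axis, at 60 or 120 degrees to either side of the machine's front (selector at about +-1.05 or +-2.09 rad); which of these four places it has varies. Origin at the centre of its underside.
- mark_disc: Another mark, not wanted: raised black solid disc, 30 mm across, 3 mm high, in another of the four places.
- mark_cross: Another mark, not wanted: raised black plus-shaped cross, 34 mm across, 3 mm high.
- mark_ring: Another mark, not wanted: raised black open ring, 34 mm across, 3 mm high.
- start (a joint): Travel of the start button (m): 0 up, 0.006 fully down; spring-loaded, about 4 N at full travel.
- start_top (a point): Centre of the top of the round grey start button (34 mm across, in a black housing on the deck to the machine's left, +y, of the selector); pressed straight down.
- mould: Loose clear mould with dark bars, 135 by 275 by 24 mm, lying on the vibrating plate (85 mm above the work surface) behind the deck; leave alone. Origin at the centre of its underside.
- cup: Loose small steel cup, 38 mm across, 42 mm high, standing on the deck behind the start button; leave alone. Origin at the centre of its underside.
- scraper: Loose wide steel scraper, 220 mm wide, with a black grip, lying on the table to the machine's right; leave alone. Origin on its underside.
- bowl: Loose steel bowl, 150 mm across, 75 mm high, left of the machine; leave alone. Origin at the centre of its underside.
- jar: Loose closed jar, 60 mm across, 85 mm high, left of the machine; leave alone. Origin at the centre of its underside.
- cutter: Loose steel ring cutter, 36 mm across, 32 mm high, standing on the front left corner of the deck; leave alone. Origin at the centre of its underside.

How it is judged:
By the outcome, as a careful person would: the job done as asked, in the order asked, and still so for the second after the job is handed in, with the robot touching nothing.
It also fails if it takes over 54 s, if anything falls off the work surface, if the arm or the gripper's body presses on something with over 40 N, if the wrist force passes 120 N, or if a joint passes its speed limit or range.

## Working session

There is one attempt and no reset: what is moved stays moved. The work goes in short steps, Python scripts to look and compute and a shell command to move; the robot and the scene stay as the last step left them, time stands still between calls to the robot, and variables do not carry over. Pictures are saved under pics/ and viewed, at most 10 in all, crops included, and the job is handed in when it is done.

```bash
ls; mkdir -p pics
python3 - <<'E'
from plant import ctrl
import cv2,numpy as np
s=ctrl.sense();print(s['time'],s['tool_pos'],s['tcp_rot'],s['gripper_width'])
for n in("scene","top"):
    p,d=ctrl.grab_frame(n);cv2.imwrite(f'pics/{n}0.png',p[:,:,::-1]);np.savez(f'pics/{n}0.npz',p=p,d=d)
    c=ctrl.camera_params(n);print(n,{k:np.round(v,4).tolist() for k,v in c.items()})
E
```

```text
pics
0.0 [0.12352218 0.48417873 0.25282157] [-3.14047121e+00 -3.11158733e-05  2.89179064e+00] 0.08539478812097644
scene {'fx': 429.1128, 'fy': 429.1128, 'cx': 281.7009, 'cy': 210.9669, 'R': [[0.6037, 0.7972, -0.0015], [0.6192, -0.4701, -0.629], [-0.5022, 0.3788, -0.7774]], 't': [-0.3773, -0.2941, 1.346]}
top {'fx': 521.871, 'fy': 521.871, 'cx': 274.4986, 'cy': 206.9661, 'R': [[-0.0208, -0.9997, -0.0138], [-0.9837, 0.023, -0.1783], [0.1785, 0.0099, -0.9839]], 't': [0.0631, 0.612, 1.3871]}
```

View pics/scene0.png

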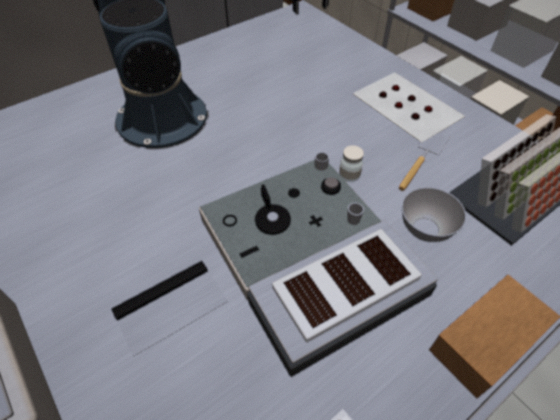

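View pics/top0.png

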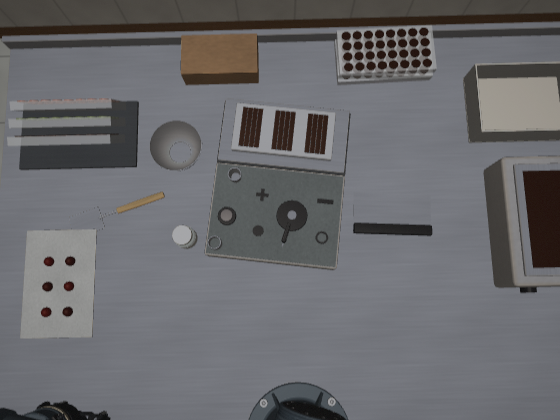

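The scene view shows the selector at (273,218), the bar at (249,251), the ring at (230,220), the disc at (294,193), the cross at (316,221) and the start button at (331,185). In the top view the hub is at (292,215) with its tab towards (284,242). The bar is at (325,201), which is back right (selector about +2.09), and the button is at (227,216).

```bash
cat > h.py <<'E'
from plant import ctrl
import cv2,numpy as np
def ray(n,uv,z):
    c=ctrl.camera_params(n);R,t=np.array(c['R']),np.array(c['t'])
    o=-R.T@t;d=R.T@np.array([(uv[0]-c['cx'])/c['fx'],(uv[1]-c['cy'])/c['fy'],1]);return o+d*(z-o[2])/d[2]
def world(n,D):
    c=ctrl.camera_params(n);R,t=np.array(c['R']),np.array(c['t'])
    v,u=np.indices(D.shape);P=np.stack([(u-c['cx'])/c['fx']*D,(v-c['cy'])/c['fy']*D,D],-1);return (P-t)@R
def blobs(n,p,box,thr=45,amin=25):
    x0,y0,x1,y1=box;m=np.zeros(p.shape[:2],np.uint8);m[y0:y1,x0:x1]=(p[y0:y1,x0:x1].max(2)<thr)
    k,l,s,c=cv2.connectedComponentsWithStats(m);return [(s[i],c[i],l==i) for i in range(1,k) if s[i,4]>=amin]
E
python3 - <<'E'
from h import *
for n,box in(("top",(208,166,342,268)),("scene",(205,160,375,275))):
    f=np.load(f'pics/{n}0.npz');p,d=f['p'],f['d'];W=world(n,d)
    print(n,'deck z',np.median(W[...,2][205:210,240:250]) if n=='top' else np.median(W[...,2][225:230,290:296]))
    for s,c,m in blobs(n,p,box): print(s,c.round(1),ray(n,c,.073).round(4),'depthz',np.percentile(W[m][:,2],[10,50,90,99]).round(3))
    tb=(W[...,2]>.098)&(W[...,2]<.125);b=np.zeros_like(tb);b[box[1]:box[3],box[0]:box[2]]=1
    k,l,st,c=cv2.connectedComponentsWithStats((tb&b).astype(np.uint8))
    for i in range(1,k):
        if st[i,4]>4: print(' high',st[i],c[i].round(1),W[l==i].mean(0).round(4),W[l==i].max(0).round(3))
    img=p[box[1]:box[3],box[0]:box[2],::-1]
    cv2.imwrite(f'pics/{n}c.png',cv2.resize(img,None,fx=4,fy=4,interpolation=cv2.INTER_CUBIC))
E
```

```text
top deck z 0.07213364090972545
[318 199  15   5  41] [325.2 201.1] [ 0.6231 -0.0895  0.073 ] depthz [0.071 0.075 0.078 0.08 ]
[284 201  23  19 156] [297.4 207.6] [ 0.6069 -0.013   0.073 ] depthz [0.08  0.085 0.088 0.092]
[282 224  11  19  34] [286.7 233.8] [0.5355 0.018  0.073 ] depthz [0.08  0.113 0.118 0.122]
 high [228 167  13  14  76] [233.6 172.7] [0.6999 0.1571 0.1098] [0.715 0.172 0.121]
 high [281 223   9  19  85] [285.6 232.1] [0.5346 0.0213 0.1157] [0.559 0.034 0.122]
 high [208 235  13  14  47] [213.6 241.5] [0.5157 0.212  0.103 ] [0.533 0.228 0.11 ]
scene deck z 0.06992955306970504
[322 181  18  14 124] [330.1 189. ] [0.5934 0.1736 0.073 ] depthz [0.075 0.081 0.084 0.087]
[255 185  35  50 810] [271.4 216.4] [0.5753 0.0076 0.073 ] depthz [0.08  0.083 0.104 0.117]
[289 189  10   8  67] [293.5 192.6] [0.5482 0.0946 0.073 ] depthz [0.071 0.073 0.075 0.077]
[310 216  12  10  52] [315.4 220.6] [0.647  0.0814 0.073 ] depthz [0.072 0.073 0.075 0.075]
[360 238  15  27 206] [369.3 249.4] [0.7802 0.1247 0.073 ] depthz [0.107 0.109 0.111 0.112]
[241 247  17  10  62] [248.6 251.5] [ 0.6242 -0.0903  0.073 ] depthz [0.072 0.073 0.075 0.076]
[324 255  34  20 304] [340.2 266.2] [0.7736 0.0445 0.073 ] depthz [0.108 0.109 0.111 0.838]
 high [316 160  12   3  18] [321.9 160.7] [0.526  0.2021 0.1005] [0.532 0.214 0.103]
 high [260 184  10  21 115] [264.9 193.7] [0.537  0.0179 0.1115] [0.558 0.032 0.119]
 high [347 202  17  17 161] [355.  209.5] [0.6958 0.1549 0.1071] [0.715 0.174 0.115]
 high [ 288  231   87   44 1924] [345.1 259.9] [0.7821 0.0461 0.1078] [0.842 0.145 0.113]
```

View pics/topc.png

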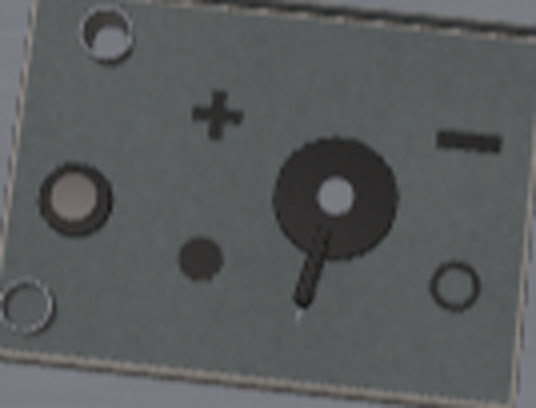

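```bash
R='[0,0,0,-25.3,-16,2.5,-1]'; python3 -m inch '[[[0,0,0,-25.3,-16,2.5,-1],[0,0,0,-25.3,-16,2.5,-1],[0,0,0,-25.3,-16,2.5,-1],[0,0,0,-25.3,-16,2.5,-1],[0,0,0,-25.3,-16,2.5,-1],[0,0,0,-25.3,-16,2.5,-1],[0,0,0,-25.3,-16,2.5,-1],[0,0,0,-25.3,-16,2.5,-1]]]'
python3 -m inch '[[[0,0,0,-25.3,-16,2.5,-1],[0,0,0,-25.3,-16,2.5,-1],[0,0,0,-25.3,-16,2.5,-1],[0,0,0,-25.3,-16,2.5,-1],[0,0,0,-25.3,-16,2.5,-1],[0,0,0,-25.3,-16,2.5,-1],[0,0,0,-25.3,-16,2.5,-1],[0,0,0,-25.3,-16,2.5,-1]]]'
python3 -m inch '[[[0,0,0,-25.3,-16,2.5,-1],[0,0,0,-25.3,-16,2.5,-1],[0,0,0,-25.3,-16,2.5,-1],[0,0,0,-25.3,-16,2.5,-1],[0,0,1,0,0,0,-1],[0,0,1,0,0,0,-1],[0,0,1,0,0,0,-1],[0,0,1,0,0,0,-1]]]'
python3 -m inch '[[[0,0,1,0,0,0,-1],[0,0,1,0,0,0,-1],[0,0,1,0,0,0,-1],[0,0,1,0,0,0,-1],[0,0,1,0,0,0,-1],[0,0,1,0,0,0,-1],[0,0,1,0,0,0,-1],[0,0,1,0,0,0,-1]]]'
python3 - <<'E'
from plant import ctrl
s=ctrl.sense();print(s['joints'],s['gripper_width'])
E
```

```text
time: 0.77
tool_pos: [0.2887, 0.3091, 0.2331]
tcp_rot: [-3.141, -0.0, 2.892]
ft_force: [0.4, 0.1, -0.6]
gripper_width: 0.0003
gripper_force: 0.0
time: 1.43
tool_pos: [0.4532, 0.135, 0.213]
tcp_rot: [-3.141, -0.0, 2.892]
ft_force: [0.5, -0.5, 0.5]
gripper_width: 0.0
gripper_force: 0.0
time: 2.1
tool_pos: [0.5347, 0.049, 0.2029]
tcp_rot: [-3.141, -0.001, 2.538]
ft_force: [-1.4, 0.1, -0.2]
gripper_width: 0.0001
gripper_force: 0.0
time: 2.77
tool_pos: [0.5346, 0.0493, 0.203]
tcp_rot: [-3.141, -0.0, 1.84]
ft_force: [-0.0, -0.3, 0.2]
gripper_width: 0.0003
gripper_force: 0.0
[ 9.19486093e-02  3.02911178e-01 -4.35906893e-02  1.22501163e+00
 -2.92988707e-05  1.39324983e+00] 0.0003377688307987378
```

Run:
```python
from h import *
# axis, yaw from opposite/other marks; tab direction; button height, both views
A={}
for n,bar,disc,crs in(("top",(325.2,201.3),(258.2,230.8),(262.2,194.8)),("scene",(248.6,251.5),(293.5,192.6),(315.4,220.6))):
    b,d,c=[ray(n,x,.073)[:2] for x in(bar,disc,crs)];ax=(b+d)/2
    a=lambda v:np.degrees(np.arctan2(v[1],v[0]))
    print(n,'axis',ax.round(4),'bar dir',a(b-ax).round(1),'cross',a(c-ax).round(1),np.linalg.norm(b-ax).round(4))
    f=np.load(f'pics/{n}0.npz');W=world(n,f['d'])
    m=(W[...,2]>.1)&(W[...,2]<.125)&(abs(W[...,0]-.535)<.04)&(abs(W[...,1]-.02)<.03)
    P=W[m][:,:2];print(' tab',P.mean(0).round(4),'dir',a(P.mean(0)-ax).round(1))
    q=np.hypot(W[...,0]-.585,W[...,1]-.172)<.03;B=W[q];B=B[(B[:,2]>np.percentile(B[:,2],60))]
    print(' button',B.mean(0).round(4),B[:,2].max().round(4))
    g=f['p'].astype(int);bt=q&(g.min(2)>75)&(W[...,2]>.078);v,u=np.nonzero(bt);
    if len(u): print(' grey',u.mean().round(1),v.mean().round(1),np.median(W[bt],0).round(4),len(u),ray(n,(u.mean(),v.mean()),.09).round(4))
```

```text
top axis [0.584  0.0028] bar dir -67.3 cross 52.7 0.0999
 tab [0.5344 0.0214] dir 159.4
 button [0.5881 0.1788 0.0919] 0.1001
 grey 226.2 214.9 [0.5875 0.1798 0.0936] 108 [0.5883 0.1797 0.09  ]
scene axis [0.5862 0.0021] bar dir -67.7 cross 52.6 0.0999
 tab [0.5363 0.0183] dir 162.0
 button [0.5899 0.176  0.0901] 0.0959
 grey 331.0 181.4 [0.5882 0.1793 0.092 ] 103 [0.5868 0.1805 0.09  ]
```

```bash
python3 -m inch '[[[0,0,1,0,0,0,-1],[0,0,1,0,0,0,-1],[0,0,1,0,0,0,-1],[0,0,1,0,0,0,-1],[0,0,1,0,0,0,-1],[0,0,1,0,0,0,-1],[0,0,1,0,0,0,-1],[0,0,1,0,0,0,-1]]]' >/dev/null
python3 -m inch '[[[0,0,1,0,0,0,-1],[0,0,1,0,0,0,-1],[0,0,1,0,0,0,-1],[0,0,1,0,0,0,-1],[0,0,1,0,0,0,-1],[0,0,1,0,0,0,-1],[0,0,1,0,0,0,-1],[0,0,1,0,0,0,-1]]]' >/dev/null
python3 -m inch '[[[0,0,1,0,0,0,-1],[0,0,1,0,0,0,-1],[0,0,1,0,0,0,-1],[0,0,1,0,0,0,-1],[0,0,1,0,0,0,-1],[0,0,1,0,0,0,-1],[0,0,1,0,0,0,-1],[0,0,1,0,0,0,-1]]]' >/dev/null
python3 -m inch '[[[0,0,1,0,0,0,-1],[0,0,1,0,0,0,-1],[0,0,1,0,0,0,-1],[0,0,1,0,0,0,-1],[0,0,1,0,0,0,-1],[0,0,1,0,0,0,-1],[0,0,1,0,0,0,-1],[0,0,1,0,0,0,-1]]]' >/dev/null
python3 -m inch '[[[0,0,1,0,0,0,-1],[0,0,1,0,0,0,-1],[0,0,1,0,0,0,-1],[0,0,1,0,0,0,-1],[0,0,1,0,0,0,-1],[0,0,1,0,0,0,-1],[0,0,1,0,0,0,-1],[0,0,1,0,0,0,-1]]]' >/dev/null
python3 -m inch '[[[0,0,1,0,0,0,-1],[0,0,1,0,0,0,-1],[0,0,1,0,0,0,-1],[0,0,0,0,0,0,-1]]]'
python3 - <<'E'
from h import *
# tool position in the dial's (t,u) axes
s=ctrl.sense();p=s['tool_pos'][:2]-np.array([.585,.0025]);y=s['tcp_rot'][2]
print('axes of tool: x,y offset from axis mm',1e3*(p@[np.cos(y),np.sin(y)]),1e3*(p@[np.sin(y),-np.cos(y)]),np.degrees(y),s['joints'][5])
p,d=ctrl.grab_frame("scene");cv2.imwrite('pics/s1.png',cv2.resize(p[130:280,180:380,::-1],None,fx=3.5,fy=3.5))
E
```

```text
time: 6.43
tool_pos: [0.2832, -0.3752, 0.2023]
tcp_rot: [-2.857, 0.342, -1.099]
ft_force: [0.2, -0.9, -1.0]
gripper_width: 0.0001
gripper_force: 0.0
axes of tool: x,y offset from axis mm 199.41114946494497 440.4041944607729 -62.98556398450434 3.1405991307374994
```

View pics/s1.png

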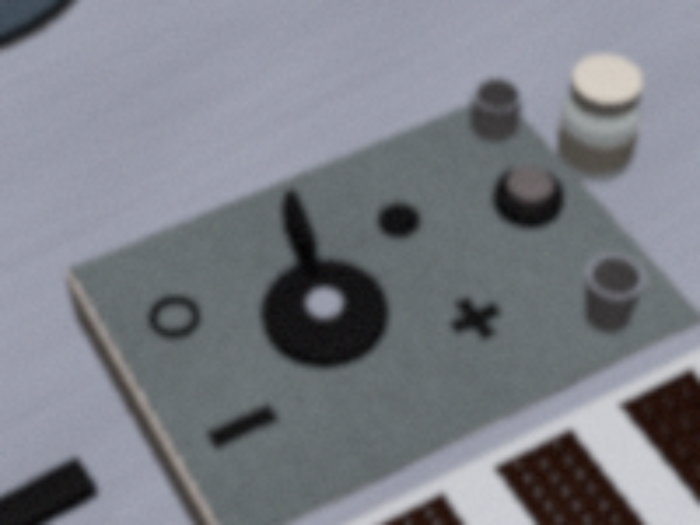

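The wrist turned the opposite way to what I assumed and hit its limit (j6 = π), so the arm drifted away. Nothing has been touched: the selector is still at (322,305) in the crop with its tab at (295,220). I'll return with the yaw near 71° and push with the tool's -x side, which keeps j6 in range.

```bash
cat >> h.py <<'E'
from scipy.spatial.transform import Rotation as Ro
def plan(pos,yawdeg,N):
    s=ctrl.sense();R0=Ro.from_euler('xyz',s['tcp_rot']);R1=Ro.from_euler('xyz',[np.pi,0,np.radians(yawdeg)])
    r=(R0.inv()*R1).as_rotvec()/N;D=np.array(pos)-s['tool_pos']
    S=sum((R0*Ro.from_rotvec(r*k)).as_matrix() for k in range(N))
    print('row',(np.degrees(r)/5).round(3),(1e3*np.linalg.solve(S,D)).round(2),'N',N)
AX=np.array([.585,.0025])
def target(tabdeg,back,r=62):
    a=np.radians(tabdeg);u=np.array([np.cos(a),np.sin(a)]);t=np.array([-u[1],u[0]]);return AX+u*r/1e3-t*back/1e3
E
python3 - <<'E'
from h import *
s=ctrl.sense();print(s['joints'].round(2) if hasattr(s['joints'],'round') else s['joints'])
t=target(161,27);print(t)
for N in(32,40):plan([*t,.203],71,N)
E
```

```text
[-1.1   0.46  0.09  1.54  0.29  3.14]
[0.53516819 0.04821423]
row [-0.193 -0.058 -0.837] [ 10.44 -16.38   2.4 ] N 32
row [-0.155 -0.047 -0.67 ] [  8.45 -13.05   1.89] N 40
```

```bash
python3 -m inch '[[[-0.193,-0.058,-0.837,10.4,-16.4,2.4,-1],[-0.193,-0.058,-0.837,10.4,-16.4,2.4,-1],[-0.193,-0.058,-0.837,10.4,-16.4,2.4,-1],[-0.193,-0.058,-0.837,10.4,-16.4,2.4,-1],[-0.193,-0.058,-0.837,10.4,-16.4,2.4,-1],[-0.193,-0.058,-0.837,10.4,-16.4,2.4,-1],[-0.193,-0.058,-0.837,10.4,-16.4,2.4,-1],[-0.193,-0.058,-0.837,10.4,-16.4,2.4,-1]]]'
python3 -m inch '[[[-0.193,-0.058,-0.837,10.4,-16.4,2.4,-1],[-0.193,-0.058,-0.837,10.4,-16.4,2.4,-1],[-0.193,-0.058,-0.837,10.4,-16.4,2.4,-1],[-0.193,-0.058,-0.837,10.4,-16.4,2.4,-1],[-0.193,-0.058,-0.837,10.4,-16.4,2.4,-1],[-0.193,-0.058,-0.837,10.4,-16.4,2.4,-1],[-0.193,-0.058,-0.837,10.4,-16.4,2.4,-1],[-0.193,-0.058,-0.837,10.4,-16.4,2.4,-1]]]'
python3 - <<'E'
from h import *
s=ctrl.sense();print(s['joints'])
t=target(161,27);plan([*t,.203],71,16)
E
```

```text
time: 7.15
tool_pos: [0.4401, -0.3481, 0.1997]
tcp_rot: [-2.832, 0.201, -0.496]
ft_force: [-0.3, 1.1, -0.1]
gripper_width: -0.0001
gripper_force: 0.0
time: 7.82
tool_pos: [0.5527, -0.2426, 0.2069]
tcp_rot: [-2.889, 0.074, 0.082]
ft_force: [0.7, -0.7, -0.2]
gripper_width: 0.0003
gripper_force: 0.0
[-0.49653662  0.63656099  0.45168179  1.58736707  0.17104862  2.55538543]
row [-0.191 -0.058 -0.831] [ 10.25 -16.17   2.4 ] N 16
```

```bash
python3 -m inch '[[[-0.191,-0.058,-0.831,10.25,-16.2,2.4,-1],[-0.191,-0.058,-0.831,10.25,-16.2,2.4,-1],[-0.191,-0.058,-0.831,10.25,-16.2,2.4,-1],[-0.191,-0.058,-0.831,10.25,-16.2,2.4,-1],[-0.191,-0.058,-0.831,10.25,-16.2,2.4,-1],[-0.191,-0.058,-0.831,10.25,-16.2,2.4,-1],[-0.191,-0.058,-0.831,10.25,-16.2,2.4,-1],[-0.191,-0.058,-0.831,10.25,-16.2,2.4,-1]]]' >/dev/null
python3 -m inch '[[[-0.191,-0.058,-0.831,10.25,-16.2,2.4,-1],[-0.191,-0.058,-0.831,10.25,-16.2,2.4,-1],[-0.191,-0.058,-0.831,10.25,-16.2,2.4,-1],[-0.191,-0.058,-0.831,10.25,-16.2,2.4,-1],[-0.191,-0.058,-0.831,10.25,-16.2,2.4,-1],[-0.191,-0.058,-0.831,10.25,-16.2,2.4,-1],[-0.191,-0.058,-0.831,10.25,-16.2,2.4,-1],[-0.191,-0.058,-0.831,10.25,-16.2,2.4,-1]]]'
python3 - <<'E'
from h import *
t=target(161,32);plan([*t,.203],71,1)
E
```

```text
time: 9.15
tool_pos: [0.5347, 0.0488, 0.2033]
tcp_rot: [-3.141, -0.0, 1.24]
ft_force: [0.8, -0.3, -0.6]
gripper_width: 0.0002
gripper_force: 0.0
row [-0.002 -0.003  0.008] [4.58 0.66 0.34] N 1
```

```bash
python3 -m inch '[[[0,0,0,5,0,18,-1],[0,0,0,0,0,18,-1],[0,0,0,0,0,18,-1],[0,0,0,0,0,18,-1],[0,0,0,0,0,16,-1],[0,0,0,0,0,0,-1]]]'
python3 - <<'E'
from h import *
p,d=ctrl.grab_frame("scene");q,d=ctrl.grab_frame("top")
cv2.imwrite('pics/s2.png',np.hstack([cv2.resize(p[150:270,200:330,::-1],(400,370)),cv2.resize(q[160:270,210:340,::-1],(400,370))]))
E
```

```text
time: 9.65
tool_pos: [0.5349, 0.0525, 0.1127]
tcp_rot: [-3.137, 0.001, 1.236]
ft_force: [-0.7, 0.2, -0.5]
gripper_width: -0.0002
gripper_force: 0.0
```

View pics/s2.png

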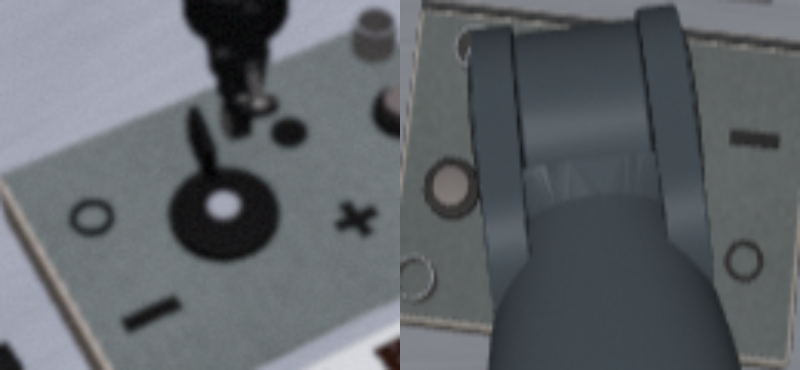

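The left half shows the closed fingers at (237,130), just to the left of the tab at (203,145) and with clearance. The top view is hidden by the arm. Next I close the gap and start the arc.

```bash
python3 -m inch '[[[0,0,0,-7,0,0,-1],[0,0,0,-7,0,0,-1],[0,0,-1,-5.5,-1.25,0,-1],[0,0,-1,-5.5,-1.25,0,-1],[0,0,-1,-5.5,-1.25,0,-1],[0,0,-1,-5.5,-1.25,0,-1],[0,0,-1,-5.5,-1.25,0,-1],[0,0,-1,-5.5,-1.25,0,-1]]]'
cat >> h.py <<'E'
def dial():
    s=ctrl.sense();y=s['tcp_rot'][2];p=s['tool_pos'][:2]-AX;t=-np.array([np.cos(y),np.sin(y)]);u=np.array([t[1],-t[0]])
    print('tool yaw->tab dir',(np.degrees(y)+90).round(1),'along t',(1e3*p@t).round(1),'radial',(1e3*p@u).round(1),'z',s['tool_pos'][2].round(4),'F',np.round(s['ft_force'],1),'j',np.round(s['joints'],2))
E
python3 -c "
from h import *
dial()"
```

```text
time: 10.42
tool_pos: [0.5215, 0.0066, 0.1167]
tcp_rot: [3.14, -0.001, 1.762]
ft_force: [1.9, 3.8, 0.7]
gripper_width: -0.0003
gripper_force: 1.7
tool yaw->tab dir 191.0 along t -16.1 radial 61.6 z 0.1167 F [1.9 3.8 0.7] j [ 0.01  0.32 -0.24  1.    0.    1.39]
```

```bash
python3 -m inch '[[[0,0,-1,-5.5,-1.25,0,-1],[0,0,-1,-5.5,-1.25,0,-1],[0,0,-1,-5.5,-1.25,0,-1],[0,0,-1,-5.5,-1.25,0,-1],[0,0,-1,-5.5,-1.25,0,-1],[0,0,-1,-5.5,-1.25,0,-1],[0,0,-1,-5.5,-1.25,0,-1],[0,0,-1,-5.5,-1.25,0,-1]]]' >/dev/null; python3 -c "
from h import *
dial()"
python3 -m inch '[[[0,0,-1,-5.5,-1.25,0,-1],[0,0,-1,-5.5,-1.25,0,-1],[0,0,-1,-5.5,-1.25,0,-1],[0,0,-1,-5.5,-1.25,0,-1],[0,0,-1,-5.5,-1.25,0,-1],[0,0,-1,-5.5,-1.25,0,-1],[0,0,-1,-5.5,-1.25,0,-1]]]' >/dev/null
python3 - <<'E'
from h import *
dial()
p,d=ctrl.grab_frame("scene");q,d=ctrl.grab_frame("top")
cv2.imwrite('pics/s3.png',np.hstack([cv2.resize(p[150:270,200:330,::-1],(400,370)),cv2.resize(q[160:270,210:340,::-1],(400,370))]))
E
```

```text
tool yaw->tab dir 231.0 along t -16.2 radial 62.8 z 0.1164 F [-1.1  4.3  0.9] j [-0.07  0.35 -0.21  1.02  0.    0.61]
tool yaw->tab dir 266.0 along t -17.0 radial 63.5 z 0.1162 F [-3.3  3.4  1.1] j [-0.11  0.41 -0.12  1.05  0.   -0.04]
```

View pics/s3.png

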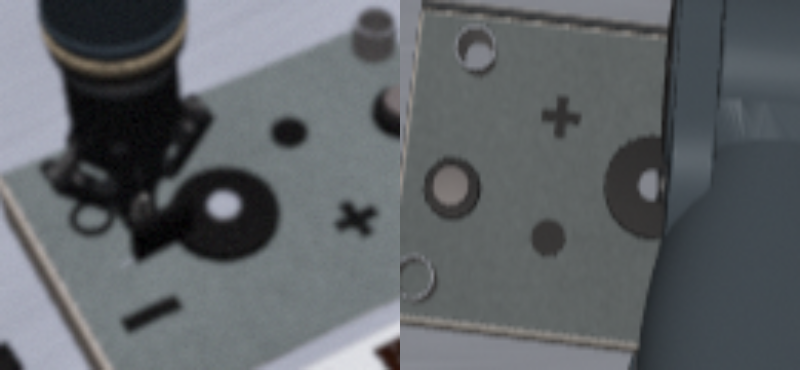

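The tab is following the finger, now with its tip at about (140,250), heading for the bar at (152,314). I'll go close to the goal, then measure the tab.

```bash
python3 -m inch '[[[0,0,-1,-5.5,-1.25,0,-1],[0,0,-1,-5.5,-1.25,0,-1],[0,0,-1,-5.4,-1.3,0,-1],[0,0,-0.8,-4.3,-1,0,-1],[0,0,0,0,0,0,-1]]]' >/dev/null
python3 - <<'E'
from h import *
dial()
p,d=ctrl.grab_frame("scene");W=world("scene",d)
x0,y0=200,170
m=(W[...,2]>.085)&(W[...,2]<.122)&(p.max(2)<60)&(np.hypot(W[...,0]-AX[0],W[...,1]-AX[1])<.09)&(np.hypot(W[...,0]-AX[0],W[...,1]-AX[1])>.045)
for lo,hi in((.09,.1),(.1,.11),(.108,.122)):
    P=W[m&(W[...,2]>lo)&(W[...,2]<hi)];print(lo,len(P),P[:,:2].mean(0).round(4) if len(P) else'')
cv2.imwrite('pics/s4.png',cv2.resize(p[170:270,200:320,::-1],None,fx=6,fy=6,interpolation=cv2.INTER_CUBIC))
E
```

```text
tool yaw->tab dir -75.3 along t -16.9 radial 63.5 z 0.1159 F [ 0.2 -0.4  0.7] j [-0.11  0.45 -0.05  1.07  0.   -0.37]
0.09 37 [ 0.6059 -0.0578]
0.1 51 [ 0.6015 -0.0613]
0.108 117 [ 0.5997 -0.0596]
```

View pics/s4.png

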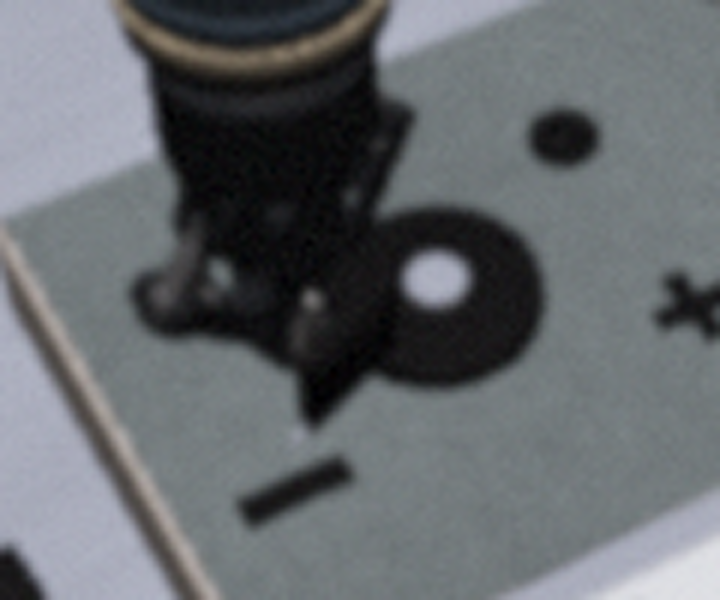

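The finger is behind the tab, whose tip is at (315,415), with the bar at (295,490). I'll back away to see the tab clearly in both views before the last correction.

```bash
python3 -m inch '[[[0,0,0,8,0,0,-1],[0,0,0,8,0,0,-1],[0,0,0,4,0,-20,-1],[0,0,0,4,0,-20,-1],[0,0,0,8,-29,-10,-1],[0,0,0,8,-29,0,-1],[0,0,0,8,-29,0,-1],[0,0,0,8,-29,0,-1]]]'>/dev/null
python3 -m inch '[[[0,0,0,8,-25,0,-1],[0,0,0,0,0,0,-1]]]'
cat >> h.py <<'E'
def tab(tag):
    for n in("top","scene"):
        p,d=ctrl.grab_frame(n);np.savez(f'pics/{n}{tag}.npz',p=p,d=d);W=world(n,d)
        r=np.hypot(W[...,0]-AX[0],W[...,1]-AX[1])
        m=(W[...,2]>.1)&(W[...,2]<.125)&(r<.095);P=W[m][:,:2]
        c=P.mean(0);e=c-AX;print(n,len(P),c.round(4),'r',np.linalg.norm(e).round(4),'dir',np.degrees(np.arctan2(e[1],e[0])).round(1))
        # top-edge: dark pixels of tab outline, ray onto z=.116
        k=(p.max(2)<60)&m;w,v=cv2.PCACompute(P.astype(np.float32),np.empty(0))[:2];print('  axis dir',np.degrees(np.arctan2(v[0,1],v[0,0])).round(1))
        x0,y0,x1,y1=(245,165,345,255) if n=="top" else (215,175,315,265)
        cv2.imwrite(f'pics/{n}{tag}.png',cv2.resize(p[y0:y1,x0:x1,::-1],None,fx=4,fy=5 if 0 else 4,interpolation=cv2.INTER_CUBIC))
    cv2.imwrite(f'pics/both{tag}.png',np.hstack([cv2.imread(f'pics/{n}{tag}.png') for n in("top","scene")]))
E
python3 -c "
from h import *
tab('5')"
```

```text
time: 13.07
tool_pos: [0.557, -0.2197, 0.1654]
tcp_rot: [-3.141, -0.001, -2.89]
ft_force: [0.2, -0.9, 0.1]
gripper_width: -0.0001
gripper_force: 0.0
top 92 [ 0.5998 -0.0471] r 0.0518 dir -73.4
  axis dir 106.7
scene 153 [ 0.6015 -0.0493] r 0.0544 dir -72.3
  axis dir 105.6
```

View pics/both5.png

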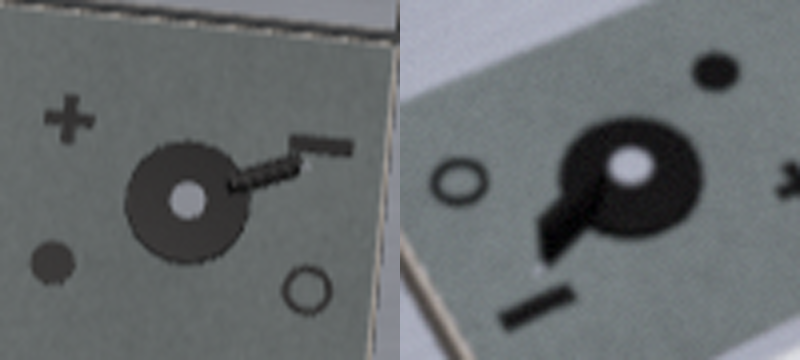

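Top view (left): the tab runs from (230,185) to (298,163), a little short of the bar at (322,146). Measured tab direction is about -73.4° against -67.5° for the bar, so about 6° remain.

Run:
```python
from h import *
plan([*target(-75.3,41,63.5),.165],-165.3,6)
# final pose relative to the retreat pose, in its tool axes
a=target(-75.3,41,63.5);y=np.radians(-165.3)
for b in (target(-72.4,23,63.5),target(-69.4,17,63.5)):
    D=b-a;print(1e3*D@[np.cos(y),np.sin(y)],1e3*D@[np.sin(y),-np.cos(y)])
# finer tab direction in the saved top view: dark ridge of the top edge, rays at z=.116
for n in("top","scene"):
    f=np.load(f'pics/{n}5.npz');W=world(n,f['d']);m=(W[...,2]>.111)&(W[...,2]<.125)&(np.hypot(W[...,0]-AX[0],W[...,1]-AX[1])<.095)
    v,u=np.nonzero(m);P=np.array([ray(n,x,.116)[:2] for x in zip(u,v)]);c,w=cv2.PCACompute(P.astype(np.float32),np.empty(0))[:2]
    e=c[0]-AX;print(n,len(u),c,np.degrees(np.arctan2(e[1],e[0])),np.degrees(np.arctan2(-w[0,1],-w[0,0])),np.degrees(np.arctan2(w[0,1],w[0,0])))
```

```text
row [ 0.002 -0.002 -0.006] [-6.81 23.53  0.06] N 6
-21.242106479635012 -1.08231680296022
-30.6173781949982 -1.4111020123237452
top 77 [[ 0.5999391  -0.04683718]] -73.15389142184152 -73.94697 106.053024
scene 92 [[ 0.6004954  -0.04872309]] -73.16901059251173 -73.706085 106.293915
```

```bash
python3 -m inch '[[[0,0,0,-6.8,23.5,0,-1],[0,0,0,-6.8,23.5,0,-1],[0,0,0,-6.8,23.5,0,-1],[0,0,0,-6.8,23.5,0,-1],[0,0,0,-6.8,23.5,0,-1],[0,0,0,-6.8,23.5,0,-1],[0,0,0,0,0,25,-1],[0,0,0,0,0,24,-1]]]'>/dev/null
python3 -m inch '[[[0,0,0,-9,-0.7,0,-1],[0,0,-0.6,-9,0,0,-1],[0,0,-0.58,-5,0,0,-1],[0,0,0,-3,-0.9,0,-1],[0,0,0,0,0,0,-1],[0,0,0,0,0,0,-1]]]'
python3 -c "
from h import *
dial();plan([*target(-69.4,17,63.5),.116],-159.4,2)"
```

```text
time: 14.33
tool_pos: [0.5872, -0.0626, 0.1165]
tcp_rot: [3.141, -0.001, -2.783]
ft_force: [-0.5, -0.9, 0.3]
gripper_width: -0.0001
gripper_force: 0.0
tool yaw->tab dir -69.5 along t -20.8 radial 61.8 z 0.1165 F [-0.5 -0.9  0.3] j [-0.11  0.46 -0.04  1.07  0.   -0.47]
row [ 0.005 -0.004 -0.006] [-1.92 -0.88  0.24] N 2
```

```bash
python3 -m inch '[[[0,0,0,-2,-0.5,0,-1],[0,0,0,-1.9,-0.5,0,-1],[0,0,0,0,0,0,-1],[0,0,0,0,0,0,-1]]]'>/dev/null
python3 -c "
from h import *
dial()"
python3 -m inch '[[[0,0,0,8,0,0,-1],[0,0,0,8,0,0,-1],[0,0,0,4,0,-20,-1],[0,0,0,4,0,-20,-1],[0,0,0,8,-29,-10,-1],[0,0,0,8,-29,0,-1],[0,0,0,8,-29,0,-1],[0,0,0,8,-29,0,-1]]]'>/dev/null
python3 -m inch '[[[0,0,0,8,-25,0,-1],[0,0,0,0,0,0,-1]]]'
cat >> h.py <<'E'
def fine(tag):
  for n in("top","scene"):
    f=np.load(f'pics/{n}{tag}.npz');W=world(n,f['d']);m=(W[...,2]>.111)&(W[...,2]<.125)&(np.hypot(W[...,0]-AX[0],W[...,1]-AX[1])<.095)
    v,u=np.nonzero(m);P=np.array([ray(n,x,.116)[:2] for x in zip(u,v)]);c,w=cv2.PCACompute(P.astype(np.float32),np.empty(0))[:2]
    e=c[0]-AX;print(n,len(u),c,np.degrees(np.arctan2(e[1],e[0])),np.degrees(np.arctan2(-w[0,1],-w[0,0])),np.degrees(np.arctan2(w[0,1],w[0,0])))
E
python3 -c "
from h import *
tab('6');fine('6')"
```

```text
tool yaw->tab dir -69.4 along t -16.8 radial 63.3 z 0.1164 F [-2.1  0.7 -0.4] j [-0.11  0.46 -0.03  1.08  0.   -0.47]
time: 15.5
tool_pos: [0.5805, -0.2218, 0.1662]
tcp_rot: [-3.141, -0.001, -2.785]
ft_force: [0.3, -0.1, -0.2]
gripper_width: 0.0002
gripper_force: 0.0
top 93 [ 0.6045 -0.0457] r 0.052 dir -67.9
  axis dir 111.1
scene 144 [ 0.6066 -0.0475] r 0.0545 dir -66.6
  axis dir 111.4
top 72 [[ 0.60522467 -0.04605061]] -67.38491423408735 -69.22245 110.77754
scene 86 [[ 0.60536206 -0.0469238 ]] -67.60888096495441 -67.23887 112.76112
```

View pics/both6.png

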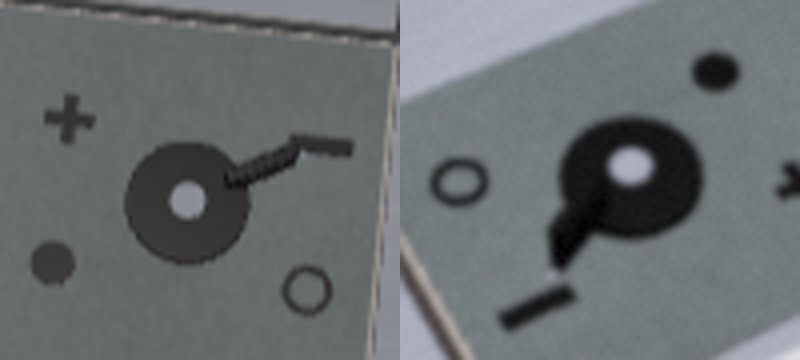

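The tab's line now runs to the bar's centre in both views: the tab is at about -67.8° against -67.5° for the bar. Next is the start button.

```bash
python3 -m inch '[[[0,0,0,-10.5,26.7,-2,-1],[0,0,0,-10.5,26.7,-2,-1],[0,0,0,-10.5,26.7,-2,-1],[0,0,0,-10.5,26.7,-2,-1],[0,0,0,-10.5,26.7,-2,-1],[0,0,0,-10.5,26.7,0,-1],[0,0,0,-10.5,26.7,0,-1],[0,0,0,-10.5,26.7,0,-1]]]'>/dev/null
python3 -m inch '[[[0,0,0,-10.5,26.7,0,-1],[0,0,0,-10.5,26.7,0,-1],[0,0,0,-10.5,26.7,0,-1],[0,0,0,-10.5,26.7,0,-1],[0,0,0,-10.5,26.7,0,-1],[0,0,0,-10.5,26.7,0,-1],[0,0,0,0,0,0,-1]]]'
python3 -c "
from h import *
plan([.588,.180,.125],-159.6,4)"
```

```text
time: 16.85
tool_pos: [0.5861, 0.1895, 0.1765]
tcp_rot: [3.139, -0.0, -2.777]
ft_force: [0.2, 0.0, -0.4]
gripper_width: 0.0003
gripper_force: 0.0
row [ 0.006 -0.001  0.025] [ 0.38 -2.42 12.87] N 4
```

```bash
python3 -m inch '[[[0,0,0,0.4,-2.4,13,-1],[0,0,0,0.4,-2.4,13,-1],[0,0,0,0.4,-2.4,13,-1],[0,0,0,0.4,-2.4,13,-1],[0,0,0,0,0,0,-1],[0,0,0,0,0,0,-1]]]'
python3 -m inch '[[[0,0,0,0,0,2.5,-1],[0,0,0,0,0,2.5,-1],[0,0,0,0,0,2.5,-1],[0,0,0,0,0,0,-1],[0,0,0,0,0,0,-1]]]'
python3 -m inch '[[[0,0,0,0,0,1.5,-1],[0,0,0,0,0,0,-1],[0,0,0,0,0,0,-1]]]'
python3 -m inch '[[[0,0,0,0,0,1.5,-1],[0,0,0,0,0,0,-1],[0,0,0,0,0,0,-1]]]'
```

```text
time: 17.35
tool_pos: [0.5882, 0.1751, 0.1245]
tcp_rot: [3.141, -0.002, -2.781]
ft_force: [-0.2, -0.3, 1.0]
gripper_width: 0.0001
gripper_force: 0.0
time: 17.77
tool_pos: [0.5891, 0.175, 0.1171]
tcp_rot: [3.141, -0.001, -2.781]
ft_force: [-0.4, 0.3, -0.1]
gripper_width: 0.0001
gripper_force: 0.0
time: 18.02
tool_pos: [0.5891, 0.1749, 0.1155]
tcp_rot: [3.141, -0.001, -2.782]
ft_force: [0.6, -0.0, -0.6]
gripper_width: -0.0002
gripper_force: 0.0
time: 18.27
tool_pos: [0.5892, 0.1749, 0.114]
tcp_rot: [3.141, -0.001, -2.782]
ft_force: [0.1, 0.7, 1.2]
gripper_width: -0.0003
gripper_force: 0.5
```

```bash
python3 -m inch '[[[0,0,0,0,0,-3,-1],[0,0,0,-1.7,4.7,0,-1],[0,0,0,0,0,3,-1],[0,0,0,0,0,0,-1],[0,0,0,0,0,0,-1]]]'
python3 -m inch '[[[0,0,0,0,0,2,-1],[0,0,0,0,0,0,-1],[0,0,0,0,0,0,-1]]]'
python3 -m inch '[[[0,0,0,0,0,2,-1],[0,0,0,0,0,0,-1],[0,0,0,0,0,0,-1]]]'
python3 -m inch '[[[0,0,0,0,0,1.5,-1],[0,0,0,0,0,0,-1],[0,0,0,0,0,0,-1]]]'
```

```text
time: 18.68
tool_pos: [0.5889, 0.1801, 0.1138]
tcp_rot: [3.141, -0.001, -2.781]
ft_force: [0.1, 0.6, 0.8]
gripper_width: 0.0
gripper_force: 0.6
time: 18.93
tool_pos: [0.589, 0.1799, 0.112]
tcp_rot: [3.141, -0.001, -2.781]
ft_force: [-0.1, 1.2, 2.0]
gripper_width: -0.0
gripper_force: 1.0
time: 19.18
tool_pos: [0.5891, 0.1799, 0.11]
tcp_rot: [3.141, -0.001, -2.782]
ft_force: [0.5, 1.4, 3.0]
gripper_width: 0.0004
gripper_force: 1.4
time: 19.43
tool_pos: [0.5891, 0.1799, 0.1085]
tcp_rot: [3.141, -0.001, -2.782]
ft_force: [-0.8, 1.4, 3.0]
gripper_width: -0.0002
gripper_force: 1.8
```

Force is rising like a spring, about 0.7 N/mm. I'll keep going until it hits a hard stop.

```bash
python3 -m inch '[[[0,0,0,0,0,1,-1],[0,0,0,0,0,0,-1],[0,0,0,0,0,0,-1]]]'
python3 -m inch '[[[0,0,0,0,0,0.7,-1],[0,0,0,0,0,0,-1],[0,0,0,0,0,0,-1]]]'
```

```text
time: 19.68
tool_pos: [0.5891, 0.1799, 0.1079]
tcp_rot: [3.141, -0.0, -2.782]
ft_force: [-3.0, 0.5, 9.1]
gripper_width: -0.0
gripper_force: 4.7
time: 19.93
tool_pos: [0.5892, 0.18, 0.1078]
tcp_rot: [3.141, 0.0, -2.782]
ft_force: [-5.1, -0.8, 16.7]
gripper_width: -0.0001
gripper_force: 8.4
```

That is the bottom stop: 16.7 N with no further travel. I'll release, clear the area and check.

```bash
python3 -m inch '[[[0,0,0,0,0,-10,-1],[0,0,0,0,0,-20,-1],[0,0,0,0,0,-25,-1],[0,0,0,0,0,-25,-1],[0,0,0,0,0,-25,-1],[0,0,0,0,25,0,-1],[0,0,0,0,25,0,-1],[0,0,0,0,25,0,-1]]]'>/dev/null
python3 -m inch '[[[0,0,0,0,25,0,-1],[0,0,0,0,25,0,-1],[0,0,0,0,0,0,-1],[0,0,0,0,0,0,-1],[0,0,0,0,0,0,-1]]]'
python3 - <<'E'
from h import *
tab('7');fine('7')
f=np.load('pics/scene7.npz');W=world('scene',f['d']);g=np.load('pics/scene0.npz');W0=world('scene',g['d'])
for w in(W0,W):
    q=np.hypot(w[...,0]-.588,w[...,1]-.18)<.012;print('button z',np.median(w[q][:,2]))
f0,f1=g['p'],f['p'];df=np.abs(f0.astype(int)-f1).max(2)>40;df[:130]=0
k,l,s,c=cv2.connectedComponentsWithStats(df.astype(np.uint8));print([x.tolist() for x in s[1:] if x[4]>8])
cv2.imwrite('pics/end.png',f1[:,:,::-1])
E
```

```text
time: 21.02
tool_pos: [0.5452, 0.2964, 0.2118]
tcp_rot: [3.141, -0.001, -2.781]
ft_force: [0.4, -0.4, -1.2]
gripper_width: -0.0001
gripper_force: 0.0
top 94 [ 0.6045 -0.0453] r 0.0517 dir -67.8
  axis dir 110.6
scene 144 [ 0.6066 -0.0477] r 0.0547 dir -66.7
  axis dir 111.1
top 76 [[ 0.60541147 -0.04589875]] -67.13312157829446 -68.52139 111.4786
scene 93 [[ 0.6054829  -0.04705654]] -67.54354720678015 -68.05039 111.9496
button z 0.09164294595816964
button z 0.09231050887838685
[[261, 184, 10, 22, 139], [252, 227, 11, 16, 112]]
```

View pics/end.png

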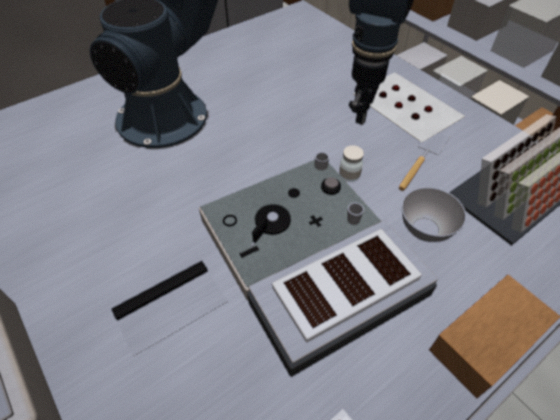

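The tab, at (258,235), points at the bar at (249,251). The button at (331,185) has sprung back up. Only the tab has changed from the first picture, and the arm is clear of everything.

```bash
python3 -c "
from plant import ctrl
print(ctrl.sign_off())"
```

```text
the job is handed in; nothing more can be done
None
```

The selector tab points at the bar mark to within about 1° as measured, the start button was then pressed to its stop and sprang back, nothing else moved, and the job was handed in at about 21 s.

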